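# Click the dry paint tins shut

## Robot

A 6-joint arm with a two-finger parallel gripper is mounted at the origin on the work surface. World frame = base frame: x ahead of the robot, y to its left, z up, the work surface at z = 0. Lengths are in m, angles in rad, forces in N, time in s.
With the tool pointing down it reaches from about 0.3 to 0.775 m from the base axis. Payload 14.6 kg.
Tool frame: the origin (TCP) lies on the mounting face of the last link; the fingertips stand 199 mm ahead of it and the grasp point (between the pads) lies 180 mm ahead of it (arm.grip_point_offset is the distance from the TCP to the grasp point, in m); z points along the fingers, y is the direction in which the jaws open and shut (so a half turn about z gives the same grasp; the last joint's range is limited). The gripper opens to 94 mm and grips with 3 to 60 N. Pads are 16 mm wide; open, the fingers measure 119 mm over their backs; the gripper's body (75 mm by 177 mm) begins 78 mm behind the grasp point.
Start: joints at [-1.304, 0.3, 1.521, -0, 1.321, -0.067], TCP at [0.18, -0.52, 0.405] pointing down, gripper open.
Joint ranges: [-3.03, 3.03], [-0.79, 2.21], [0.23, 2.52], [-1.04, 4.18], [0, 3.07], [-2.55, 2.55]. Speed limits (rad/s): [2.22, 2.22, 2.57, 3.14, 3.14, 3.14].

## Interface

Orientations are given as a 3x3 rotation matrix whose columns are the frame's x, y, z axes.
In Python, from workcell import arm, imaging gives the robot as it stands. The module is installed in compiled form; this text tells all that it offers.
- The arm moves only by the tool apply_moves, never from a script. Its arguments are lists of equal length, an entry for each row: "travel": the shift along the world's x, y, z in cm, a list of three; "delta_rot": the turn, a rotation vector about the world's x, y, z in degrees, a list of three; "hand": the opening, from 0 (shut) to 1 (fully open). In form: {"travel": [[tx, ty, tz], ...], "delta_rot": [[rx, ry, rz], ...], "hand": [hand, ...]}. A call has 1 to 5 rows; each row is the pose to reach, as a shift and turn from the pose measured when the call began; what a row does not reach only later rows make up. A row lasts 1/12 s, in which the tool goes at most 41.7 mm and 7.16 degrees, less where a joint would pass 70% of its speed; a pose out of reach is approached as far as the arm can. A call with a gripper value outside its range is refused whole. The fingers move at their own pace and stop on an object; "newtons" is the grip in N (left out, the last holds). Time passes only in rows, so rows that repeat a pose let the fingers close. It gives the time, the measured TCP pose, the force and the opening at its end, in the units of the state.
- arm.get_obs(): the state, without advancing time (a new reading comes with each control period).
- imaging.capture(name): name is "scene" or "top"; returns (picture, depth): 384x512x3 uint8, red, green, blue; 384x512 float32, m along the optical axis (not along the pixel's ray), 0 where there is no reading.
- imaging.camera_params(name): a dict with "vfov" (degrees; the focal length in pixels is half the picture's height over the tangent of half this angle, whatever the lens; pixels are square), "cx", "cy" (the principal point, pixels), "rvec" (rotation vector, rad) and "tvec" (3), from world to camera coordinates, as OpenCV has them. Camera axes: x right, y down, z forward; pixel columns grow to the right and rows downward; lengths in m; the calibration is good to about 2 mm. A picture is of the moment at which its call begins. camera_params takes no time and is no camera call.
- arm.sign_off(): hands the job in, once; it reports no verdict.
The state is a dict: "t": time; "joint_positions": joint angles; "joint_velocities": joint speeds; "effort": joint torques, N m; "position": TCP position; "eef_rot": TCP orientation; "wrist_force": force on the tool from outside, world axes, zero at the start; "wrist_torque": the same for the moment, N m; "opening": opening from 0.0 (shut) to 1.0 (fully open).
Only numpy, scipy, OpenCV 4.12 (cv2) and the standard library are available. Lean on these libraries where they do the work, as an engineer would, in place of code of your own. Each camera call takes 0.05 s, during which the arm holds its last target. There are 200 camera calls.

## Task

Packing up the collage desk: press the lids of the red and the blue paint tins down until each one clicks fully shut and stays shut. The paint in the green tin is still wet, so leave its lid standing open.

Things in the scene. Friction and masses are not known exactly. Their poses are not given: they have to be found in the camera images.
- red_lid_hinge (a point): Middle of the red tin lid's hinge line, level with its upper face, 40 mm above the desk. Tin fixed, 130 mm deep (hinge to front) x 130 wide x 35 high; flat lid 4 mm thick. Axes turn with the lid: x from its front edge to the hinge (front edge at x = -130 mm, plus 8 mm tab), y along the hinge, z out of its upper face. Tilt of z = opening: 0 shut, 0.45 to 0.70 rad at start, front edge raised.
- blue_lid_hinge (a point): The same on the blue tin. Red, blue and green lids act alike: the stiff hinge stays where left; the lid swings down easily to about 0.08 rad, where a sprung catch at mid-front stops it; pushing on takes 7 to 10 N (80 mm from the hinge), then it snaps flat, upper face level 40 mm above the desk. Straight down 70 to 90 mm in front of the hinge (level distance) works from any start angle.
- green_lid_hinge (a point): The same point on the green tin, of the same size, axes and catch, its lid open by 0.45 to 0.70 rad at the start. It is to stay open.
Mind the look-alikes: they are no part of the job. Leave any pink look-alike of the part that bears blue_lid_hinge alone.

How it is judged:
By the outcome, as a careful person would: the job done as asked, in the order asked, and still so for the second after the job is handed in, with the robot touching nothing.
It also fails if it takes over 42 s, if anything falls off the work surface, if the arm or the gripper's body presses on something with over 40 N, if the wrist force passes 120 N, or if a joint passes its speed limit or range.

## Working session

There is one attempt and no reset: what is moved stays moved. The work goes in short steps, Python scripts to look and compute and a tool call to move; the robot and the scene stay as the last step left them, time stands still between calls to the robot, and variables do not carry over. Pictures are saved under pics/ and viewed, about 8 in all and at most 12, crops included, and the job is handed in when it is done.

Besides the shell and the picture viewer there is one more tool, called after ">>>" as a command line: name --argument value ..., lists and objects as JSON in quotes. apply_moves: Moves the arm, as the interface text tells. Its arguments: {"type":"object","properties":{"travel":{"type":"array"},"delta_rot":{"type":"array"},"hand":{"type":"array"},"newtons":{"type":"number"}},"required":["travel","delta_rot","hand"]}

```bash
mkdir -p pics && cat > h.py <<'E'
import numpy as np, cv2
from workcell import arm, imaging
def cam(n):
    p=imaging.camera_params(n); f=192/np.tan(np.radians(p["vfov"])/2)
    R=cv2.Rodrigues(np.array(p["rvec"],float))[0]; return p,f,R,np.array(p["tvec"],float).ravel()
def cloud(n,d):
    p,f,R,t=cam(n); v,u=np.mgrid[:384,:512]
    c=np.stack([(u-p["cx"])/f*d,(v-p["cy"])/f*d,d],-1)
    return (c-t)@R
E
python3 - <<'E'
from h import *
ims=[]
for n in ("scene","top"):
    im,d=imaging.capture(n); np.savez(f"{n}0.npz",im=im,d=d)
    p=imaging.camera_params(n); print(n,p,(d>0).mean())
    cv2.imwrite(f"pics/{n}0.png",cv2.resize(im[:,:,::-1],(768,576)))
o=arm.get_obs(); print(o["t"],o["position"],o["wrist_force"],o["opening"])
E
```

```text
scene {'vfov': 55.869867189128826, 'cx': 252.8420170943198, 'cy': 192.44375608487258, 'rvec': array([ 2.1997277 ,  1.01960089, -0.43403843]), 'tvec': array([-0.46122677, -0.24899526,  1.52411261])} 0.9961802164713541
top {'vfov': 47.93910391889063, 'cx': 256.20811863562665, 'cy': 193.09880797998701, 'rvec': array([ 2.14577221, -2.14779888,  0.14940915]), 'tvec': array([0.10216431, 0.62378048, 1.11415394])} 0.9958699544270834
0.1 [ 0.18018317 -0.51961532  0.40415689] [0.32069133 0.24092851 0.48586792] 1.0046770092038493
```

View pics/scene0.png

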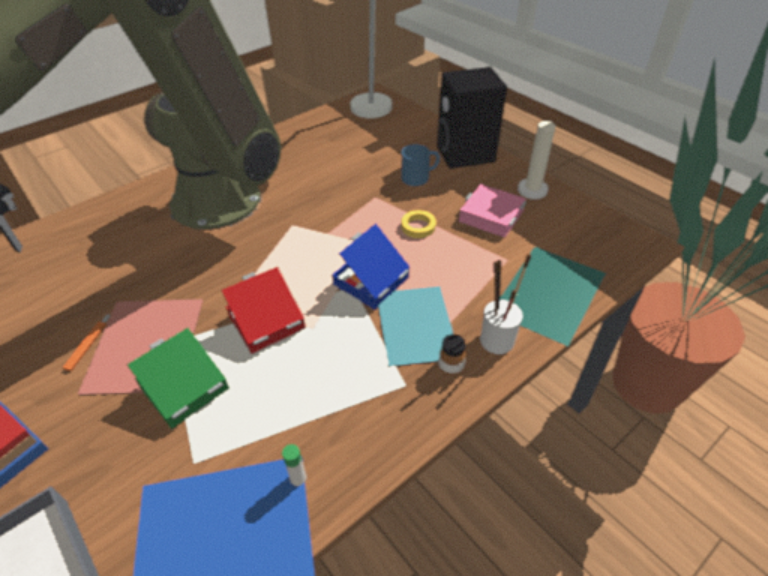

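View pics/top0.png

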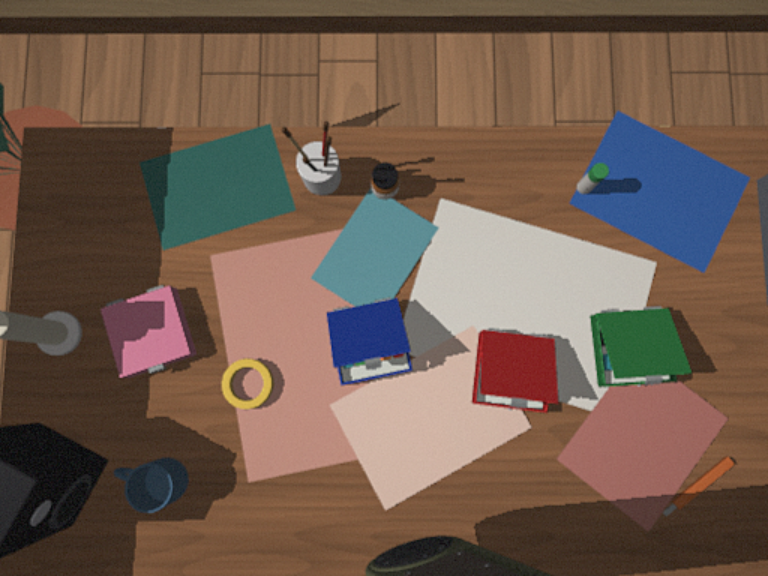

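The views show four tins. In the scene view (768 px scale) red is at (263,308), blue at (375,262), green at (180,375), and the pink look-alike is at (492,210) and already shut. In the top view they are at red (515,370), blue (368,340), green (640,345) and pink (148,332). The blue paper at top (660,190) and the half-hidden red/blue object at scene (10,440) are not tins to press. Next I'll measure the lid planes.

```bash
cat >> h.py <<'E'
SEED={"red":(343,247),"blue":(245,222),"green":(427,228)}
def lid(name,im,d,P):
    hsv=cv2.cvtColor(im,cv2.COLOR_RGB2HSV); H,S,V=[hsv[...,i].astype(int) for i in range(3)]
    hue={"red":(H<8)|(H>172),"blue":(H>108)&(H<130),"green":(H>50)&(H<80)}[name]
    m=(hue&(S>130)&(V>40)&(d>0)&(P[...,2]>.03)&(P[...,2]<.2)).astype(np.uint8)
    n,l,st,c=cv2.connectedComponentsWithStats(m)
    u,v=SEED[name]; m=l==(1+np.argmin(np.hypot(*(c[1:]-[u,v]).T)+1e3*(st[1:,4]<150)))
    X=P[m]; keep=np.ones(len(X),bool)
    for _ in range(6):
        A=np.c_[X[:,:2],np.ones(len(X))]; k=np.linalg.lstsq(A[keep],X[keep,2],rcond=None)[0]
        r=X[:,2]-A@k; keep=abs(r)<.004
    return m,X[keep],k,r[keep].std(),keep.mean()
def report(im,d):
    P=cloud("top",d); out=im.copy()
    for n in SEED:
        m,X,k,s,fr=lid(n,im,d,P)
        g=np.hypot(k[0],k[1]); f=k[:2]/g   # uphill = toward front
        # outline direction for axis check
        (c,sz,a)=cv2.minAreaRect((X[:,:2]*1000).astype(np.float32))
        th=np.radians(a); cand=[np.array([np.cos(th+i*np.pi/2),np.sin(th+i*np.pi/2)]) for i in range(4)]
        fr2=max(cand,key=lambda q:q@f); sd=np.array([-fr2[1],fr2[0]])
        w=X[:,:2]@sd; q=X[:,:2]@fr2
        y=(np.percentile(w,.5)+np.percentile(w,99.5))/2; kq=k[:2]@fr2
        # hinge: where the plane is at z=.04, along the axis
        qh=(.04-k[2]-y*(k[:2]@sd))/kq; h=fr2*qh+sd*y
        print(n,"N",len(X),"res%.4f fr%.2f"%(s,fr),"open%.3f"%np.arctan(g),"front",f.round(3),"rect",fr2.round(3),
          "z%.3f-%.3f"%(np.percentile(X[:,2],1),np.percentile(X[:,2],99)),"q-ext from hinge %.3f..%.3f"%(np.percentile(q,.5)-qh,np.percentile(q,99.5)-qh),"width%.3f"%(np.ptp(np.percentile(w,[.5,99.5]))),"hinge",h.round(4),"press80",(h+.08*fr2).round(4),"z at80 %.3f"%(.04+.08*kq))
        out[m]=(255,255,0)
    return out
E
python3 - <<'E'
from h import *
z=np.load("top0.npz"); o=report(z["im"],z["d"])
P=cloud("top",z["d"]); print("desk z",P[140:150,150:160,2].mean(), P[300,400],P[300,100], "pink",P[215:225,90:110,2].mean())
E
```

```text
red N 1991 res0.0018 fr0.90 open0.519 front [-0.992  0.124] rect [-0.993  0.117] z0.040-0.103 q-ext from hinge 0.000..0.110 width0.127 hinge [ 0.5442 -0.1346] press80 [ 0.4647 -0.1253] z at80 0.086
blue N 1721 res0.0017 fr0.94 open0.682 front [-0.979 -0.203] rect [-0.98 -0.2 ] z0.040-0.121 q-ext from hinge 0.000..0.099 width0.127 hinge [0.596  0.1421] press80 [0.5176 0.1261] z at80 0.105
green N 2007 res0.0018 fr0.92 open0.454 front [-0.998 -0.065] rect [-0.998 -0.063] z0.040-0.096 q-ext from hinge 0.000..0.113 width0.127 hinge [ 0.5856 -0.3406] press80 [ 0.5058 -0.3456] z at80 0.079
desk z 0.0013321329557443554 [ 0.33948627 -0.28444599  0.00100139] [ 0.33946925  0.52381172 -0.00302989] pink 0.0455922382518576
```

```bash
python3 - <<'E'
from h import *
o=arm.get_obs(); print(np.array(o["eef_rot"]).round(3).tolist(), o["position"])
z=np.load("top0.npz"); c=z["im"][180:290,190:480,::-1].copy()
p,f,R,t=cam("top")
for q in ((.4647,-.1253,.086),(.5176,.1261,.105)):
    u=R@np.array(q)+t; cv2.circle(c,(int(round(f*u[0]/u[2]+p["cx"]-190)),int(round(f*u[1]/u[2]+p["cy"]-180))),2,(0,255,255),-1)
cv2.imwrite("pics/crop.png",cv2.resize(c,None,fx=2.7,fy=2.7))
E
```

```text
[[0.945, 0.328, -0.0], [0.328, -0.945, 0.001], [0.0, -0.001, -1.0]] [ 0.18018317 -0.51961532  0.40415689]
```

View pics/crop.png

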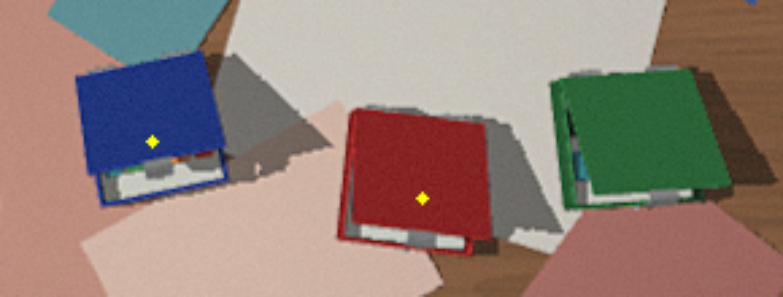

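The crop shows the yellow marks mid-front on the red lid (422,198) and the blue lid (152,142), with green and pink well clear. I'll close the fingers and travel to above red.

>>> apply_moves --travel '[[2.3,3.2,0],[4.6,6.4,0],[6.9,9.6,0],[9.2,12.8,0],[11.5,16,0]]' --delta_rot '[[0,0,-4],[0,0,-8],[0,0,-12],[0,0,-16],[0,0,-20]]' --hand '[0,0,0,0,0]' --newtons 20

```text
t: 0.52
position: [0.2958, -0.3579, 0.4039]
eef_rot: [[1.0, -0.019, -0.0], [-0.019, -1.0, 0.001], [-0.0, -0.001, -1.0]]
wrist_force: [0.7, -0.2, 0.1]
opening: 0.681
```

Remaining: +16.9, +23.3 cm.

>>> apply_moves --travel '[[2.3,3.2,0],[4.6,6.4,0],[6.9,9.6,0],[9.2,12.8,0],[11.5,16,0]]' --delta_rot '[[0,0,0],[0,0,0],[0,0,0],[0,0,0],[0,0,0]]' --hand '[0,0,0,0,0]'

```text
t: 0.93
position: [0.4114, -0.1961, 0.4039]
eef_rot: [[1.0, -0.019, -0.0], [-0.019, -1.0, 0.001], [-0.0, -0.001, -1.0]]
wrist_force: [1.0, 0.1, 0.5]
opening: 0.329
```

>>> apply_moves --travel '[[2.7,3.6,0],[5.3,7.2,0],[5.3,7.2,-2],[5.3,7.2,-5],[5.3,7.2,-8]]' --delta_rot '[[0,0,0],[0,0,0],[0,0,0],[0,0,0],[0,0,0]]' --hand '[0,0,0,0,0]'

```text
t: 1.35
position: [0.4647, -0.123, 0.3231]
eef_rot: [[1.0, -0.017, 0.001], [-0.017, -1.0, 0.001], [0.001, -0.001, -1.0]]
wrist_force: [0.1, -0.5, -0.8]
opening: 0.009
```

>>> apply_moves --travel '[[0,-0.2,-1.5],[0,-0.2,-3],[0,-0.2,-4.5],[0,-0.2,-6],[0,-0.2,-7.3]]' --delta_rot '[[0,0,0],[0,0,0],[0,0,0],[0,0,0],[0,0,0]]' --hand '[0,0,0,0,0]'

```text
t: 1.77
position: [0.4645, -0.125, 0.2489]
eef_rot: [[1.0, -0.017, -0.0], [-0.017, -1.0, 0.001], [-0.0, -0.001, -1.0]]
wrist_force: [-0.9, -1.0, 0.5]
opening: 0.004
```

>>> apply_moves --travel '[[0,0,-0.3],[0,0,-0.6],[0,0,-0.8],[0,0,-0.9],[0,0,-1.0]]' --delta_rot '[[0,0,0],[0,0,0],[0,0,0],[0,0,0],[0,0,0]]' --hand '[0,0,0,0,0]'

```text
t: 2.18
position: [0.4645, -0.125, 0.2391]
eef_rot: [[1.0, -0.017, 0.0], [-0.017, -1.0, 0.001], [0.0, -0.001, -1.0]]
wrist_force: [0.7, -0.2, 0.3]
opening: 0.007
```

>>> apply_moves --travel '[[0,0,-0.1],[0,0,-0.2],[0,0,-0.2]]' --delta_rot '[[0,0,0],[0,0,0],[0,0,0]]' --hand '[0,0,0]'

```text
t: 2.43
position: [0.4647, -0.125, 0.2385]
eef_rot: [[1.0, -0.017, 0.001], [-0.017, -1.0, 0.001], [0.001, -0.001, -1.0]]
wrist_force: [-9.1, 2.3, 20.4]
opening: 0.008
```

There is a firm stop at tip z 0.0395 with 20 N, so red is flat. I'll raise the tool and go to blue.

>>> apply_moves --travel '[[0,0,4],[0,0,8],[0,0,12],[2,3.5,12.5],[3.5,7,12.5]]' --delta_rot '[[0,0,0],[0,0,0],[0,0,0],[0,0,0],[0,0,0]]' --hand '[0,0,0,0,0]'

```text
t: 2.85
position: [0.5002, -0.0551, 0.367]
eef_rot: [[1.0, -0.021, 0.007], [-0.021, -1.0, -0.0], [0.007, -0.0, -1.0]]
wrist_force: [0.5, -0.8, -0.9]
opening: 0.005
```

>>> apply_moves --travel '[[0.5,3.7,0],[1,7.4,0],[1.4,11.1,0],[1.7,14.8,0],[1.8,18.1,0]]' --delta_rot '[[0,0,0],[0,0,0],[0,0,0],[0,0,0],[0,0,0]]' --hand '[0,0,0,0,0]'

```text
t: 3.27
position: [0.5181, 0.1281, 0.3672]
eef_rot: [[1.0, -0.02, 0.007], [-0.02, -1.0, 0.0], [0.007, -0.0, -1.0]]
wrist_force: [-0.6, -0.1, 0.1]
opening: 0.003
```

>>> apply_moves --travel '[[0,-0.2,-3],[0,-0.2,-5.5],[0,-0.2,-7.5],[0,-0.2,-9.6],[0,-0.2,-11.7]]' --delta_rot '[[0,0,0],[0,0,0],[0,0,0],[0,0,0],[0,0,0]]' --hand '[0,0,0,0,0]'

```text
t: 3.68
position: [0.518, 0.1262, 0.2495]
eef_rot: [[1.0, -0.02, 0.008], [-0.02, -1.0, 0.0], [0.008, -0.0, -1.0]]
wrist_force: [-0.1, 0.5, 1.7]
opening: 0.005
```

>>> apply_moves --travel '[[0,0,-0.3],[0,0,-0.6],[0,0,-0.8],[0,0,-1.0],[0,0,-1.1]]' --delta_rot '[[0,0,0],[0,0,0],[0,0,0],[0,0,0],[0,0,0]]' --hand '[0,0,0,0,0]'

```text
t: 4.1
position: [0.5182, 0.1262, 0.2396]
eef_rot: [[1.0, -0.02, 0.009], [-0.02, -1.0, 0.0], [0.009, -0.001, -1.0]]
wrist_force: [-0.1, 1.0, 0.1]
opening: 0.003
```

>>> apply_moves --travel '[[0,0,-0.1],[0,0,-0.2],[0,0,-0.2]]' --delta_rot '[[0,0,0],[0,0,0],[0,0,0]]' --hand '[0,0,0]'

```text
t: 4.35
position: [0.5185, 0.1263, 0.2387]
eef_rot: [[1.0, -0.02, 0.01], [-0.02, -1.0, 0.001], [0.01, -0.001, -1.0]]
wrist_force: [-3.0, -1.5, 8.2]
opening: 0.003
```

>>> apply_moves --travel '[[0,0,-0.1],[0,0,-0.2],[0,0,-0.2]]' --delta_rot '[[0,0,0],[0,0,0],[0,0,0]]' --hand '[0,0,0]'

```text
t: 4.6
position: [0.5186, 0.1263, 0.2385]
eef_rot: [[1.0, -0.02, 0.011], [-0.02, -1.0, 0.001], [0.011, -0.001, -1.0]]
wrist_force: [-10.2, -2.8, 19.7]
opening: 0.004
```

>>> apply_moves --travel '[[0,0,4],[0,0,8],[0,0,12],[-3,0,14],[-6.5,0,16]]' --delta_rot '[[0,0,0],[0,0,0],[0,0,0],[0,0,0],[0,0,0]]' --hand '[0,0,0,0,0]'

```text
t: 5.02
position: [0.4533, 0.1261, 0.4004]
eef_rot: [[1.0, -0.021, 0.013], [-0.021, -1.0, 0.001], [0.013, -0.001, -1.0]]
wrist_force: [-0.2, 1.0, -0.3]
opening: 0.007
```

>>> apply_moves --travel '[[-2.5,3,0],[-5,6,0],[-7,9,0],[-9,12,0],[-11,15,0]]' --delta_rot '[[0,0,0],[0,0,0],[0,0,0],[0,0,0],[0,0,0]]' --hand '[0,0,0,0,0]'

```text
t: 5.43
position: [0.3419, 0.2771, 0.4011]
eef_rot: [[1.0, -0.021, 0.015], [-0.021, -1.0, 0.002], [0.015, -0.002, -1.0]]
wrist_force: [0.8, 0.3, -0.3]
opening: 0.007
```

```bash
python3 - <<'E'
from h import *
im,d=imaging.capture("top"); o=report(im,d)
cv2.imwrite("pics/top1.png",cv2.resize(im[:,:,::-1],(768,576)))
o=arm.get_obs(); print(o["t"],o["position"],o["wrist_force"])
E
```

```text
red N 2204 res0.0019 fr0.92 open0.002 front [ 0.453 -0.891] rect [-0.122 -0.992] z0.036-0.043 q-ext from hinge -0.244..-0.117 width0.127 hinge [ 0.4577 -0.3065] press80 [ 0.4479 -0.3859] z at80 0.040
blue N 2142 res0.0018 fr0.93 open0.003 front [-0.972 -0.234] rect [-0.98  -0.201] z0.036-0.043 q-ext from hinge -0.225..-0.098 width0.127 hinge [0.374  0.0964] press80 [0.2956 0.0803] z at80 0.040
green N 1998 res0.0018 fr0.93 open0.454 front [-0.998 -0.067] rect [-0.999 -0.055] z0.039-0.096 q-ext from hinge 0.000..0.113 width0.127 hinge [ 0.5859 -0.3408] press80 [ 0.506  -0.3452] z at80 0.079
5.4833 [0.33944121 0.28067175 0.40104857] [ 0.18240935  1.69070115 -0.54379141]
```

View pics/top1.png

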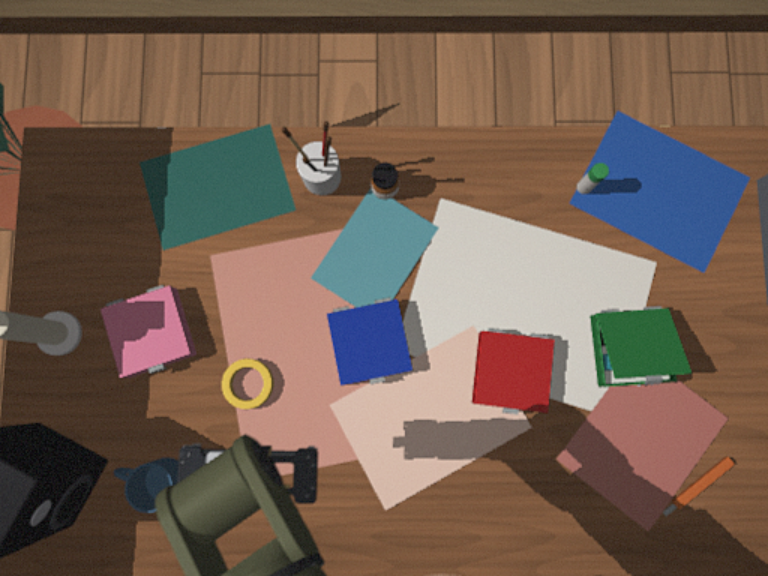

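The top view now shows red at (513,370) and blue at (369,341) flat. Green at (640,345) is still open, and pink at (148,332) hasn't changed. The arm is clear of everything, so I'm handing in.

```bash
python3 -c "
from workcell import arm
print(arm.sign_off(), arm.get_obs()['t'])"
```

```text
the job is handed in; nothing more can be done
the job is handed in; nothing more can be done
```

The red and blue lids are shut, the green lid is still open, and I handed the job in at about 5.5 s. I pressed each lid with closed fingers, straight down about 80 mm in front of its hinge, until it stopped firmly at about 20 N with the fingertips at 0.0395 m.

- **Red and blue:** the last depth check, with the arm withdrawn, puts red at 0.002 rad and blue at 0.003 rad. Both upper faces were level at about 0.040 m, so they stayed down after release.
- **Green:** it measured 0.454 rad open, the same as at the start.
- **Pink look-alike:** I did not touch it.

No check failed or disagreed. The click itself was not felt as a force peak, because readings come only at the end of each move. The evidence for it is the flat lids and the firm stop. With the lids flat, the script's hinge and press-point figures for red and blue mean nothing, so I ignored them.

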